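# Put the spare bearing away and show the worn one to the inspection camera

## Robot

A 6-joint arm with a two-finger parallel gripper is mounted at the origin on the work surface. World frame = base frame: x ahead of the robot, y to its left, z up, the work surface at z = 0. Lengths are in m, angles in degrees, forces in N, time in s.
With the tool pointing down it reaches from about 0.35 to 0.875 m from the base axis. Payload 4.2 kg.
Tool frame: the origin (TCP) lies midway between the tips of the shut fingers; the grasp point (between the pads) lies 19 mm behind it; z points along the fingers, y is the line along which they close (so a half turn about z gives the same grasp; the last joint's range is limited). The gripper opens to 87 mm and grips with 3 to 60 N. Pads are 19 mm wide; open, the fingers measure 117 mm over their backs; the gripper's body (75 mm by 190 mm) begins 51 mm behind the grasp point.
Start: joints at [87.983, 22.042, 0.453, 0, -68.411, -14.817], TCP at [0.181, 0.598, 0.192] pointing down, gripper open.
Joint ranges: [-179.83, 179.83], [-69.29, 118.12], [-61.27, 80.66], [-181.25, 117.63], [-171.15, -9.14], [-177.46, 177.46]. Speed limits (degrees/s): [159.86, 159.86, 180, 180, 180, 180].

## Interface

Orientations are given as a 3x3 rotation matrix whose columns are the frame's x, y, z axes.
In Python, from station import r, cams gives the robot as it stands.
- The arm moves only by the tool play_rows, never from a script. Its argument "commands" is text: rows parted by semicolons, each of 6 numbers parted by spaces: the shift along the world's x, y, z normalised to -1 to 1, where 1 is 30 mm, then the turn, a rotation vector about the world's x, y, z normalised to -1 to 1, where 1 is 0.15 rad. A call has 1 to 20 rows; each row shifts and turns the commanded pose from where the row before left it; what a row does not reach is not made up. A row lasts 1/10 s, in which the tool goes at most 50 mm and 8.59 degrees, less where a joint would pass 70% of its speed; a pose out of reach is approached as far as the arm can. A call with a number of a shift or a turn outside -1 to 1 is refused whole. A call with a gripper value outside its range is refused whole. "grip" is the finger opening in mm, from 0 to 87, set as the call begins (left out, the last holds). The fingers move at their own pace and stop on an object; the grip force is fixed at half the most. Time passes only in rows, so rows that do not move let the fingers close. It gives the time, the measured TCP pose, the force, the opening and the grip force at its end, in the units of the state.
- r.sense(): the state, without advancing time (a new reading comes with each control period).
- cams.capture(name): name is "scene" or "top" or "wrist"; returns (picture, depth): 420x560x3 uint8, blue, green, red; 420x560 float32, m along the optical axis (not along the pixel's ray), 0 where there is no reading.
- cams.camera_info(name): a dict with "mtx" (3x3 intrinsics, pixels), "k1" (the pictures are not rectified: a ray, as slopes to the right and down, at radius r is drawn at 1 + k1 r^2 times it, then the intrinsics apply), "R" (3x3) and "t" (3): a world point X has camera coordinates R X + t. Camera axes: x right, y down, z forward; pixel columns grow to the right and rows downward; lengths in m; the calibration is good to about 2 mm. A picture is of the moment at which its call begins: read the wrist's pose just before it. camera_info takes no time and is no camera call; for the wrist camera it gives the pose at the moment of the call.
- r.finish_job(): hands the job in; it is judged then, once.
The state is a dict: "time_s": time; "joints": joint angles; "joint_velocities": joint speeds; "effort": joint torques, N m; "tcp_pos": TCP position; "ee_rot": TCP orientation; "wrist_force": force on the tool from outside, world axes, zero at the start; "moment": the same for the moment, N m; "gripper_width": opening from 0.0 (shut) to 1.0 (fully open); "gripper_force": force on a finger pad.
Only numpy, scipy, OpenCV 4.12 (cv2) and the standard library are available. Lean on these libraries where they do the work, as an engineer would, in place of code of your own. Each camera call takes 0.05 s, during which the arm holds its last target. There are 200 camera calls.

## Task

I am done with the bearing job: set the green spare pillow block down inside the open top drawer of the blue drawer unit and push that drawer fully shut. Then pick up the rust-orange worn block and finish holding it in the air in front of the white inspection camera: upright as it stands on the bench, bore centred on the lens at lens height, 150 mm from the lens front, bored face square to the camera. Keep holding it still there when you finish; do not drop either block, and leave the camera, tape measure, tin and screwdriver alone.

Things in the scene. Friction and masses are not known exactly. Their poses are not given: they have to be found in the camera images.
- spare: The green spare pillow-block bearing, about 0.25 kg, standing on its foot. Foot 26 x 76 x 8 mm (x, y, z); above it a body 26 thick (x), 44 wide (y) with flat sides from z = 8 to 36 mm (grip across these, clear of the foot), then rounded over at radius 22 to a height of 58. Origin: centre of the underside; x = bore axis (both faces alike: steel ring, black hole, 2 mm proud), z up.
- spare_bore (a point): Centre of the green block's bore: on its z axis, 36 mm above the underside of its foot; axes as the block's.
- worn: The rust-orange worn pillow-block bearing, about 0.25 kg, standing on its foot. Foot 26 x 76 x 8 mm (x, y, z); above it a body 26 thick (x), 44 wide (y) with flat sides from z = 8 to 36 mm (grip across these, clear of the foot), then rounded over at radius 22 to a height of 58. Origin: centre of the underside; x = bore axis (both faces alike: steel ring, black hole, 2 mm proud), z up.
- worn_bore (a point): Centre of the rust-orange block's bore: on its z axis, 36 mm above the underside of its foot; axes as the block's.
- cab_drawer0 (a joint): Opening (m) of the top drawer of a small fixed blue drawer unit, 220 deep x 220 wide x 170 mm high, with two grey-fronted drawers, one above the other, facing roughly to the robot; only the top one is open. 0 = fully shut, at most 0.15; starts 0.12 to 0.148 open. Slides with about 1 N of friction and stays where it is left.
- drawer_floor (a point): Centre of the top drawer's inner floor, 95 mm above the bench; moves with the drawer. Its x points into the unit (the drawer shuts along +x), z up. Inside 175 (x) x 178 (y) mm, walls 53 mm high above the floor (front panel 63). With the drawer open by q mm, the inside from x = -87 to about q - 110 mm is uncovered from above.
- cab_drawer0_handle (a point): Middle of the top drawer's steel bar handle, 110 mm long along y and 11 mm thick, 35 mm in front of the drawer's front panel, 132 mm above the bench. Axes as drawer_floor's: pushing it along +x shuts the drawer.
- stand: Fixed camera stand: dark base plate 130 x 130 x 14 mm, steel post 18 mm in diameter and 322 mm high standing 20 mm behind its centre. Origin at the centre of its underside on the bench; its own x is the direction in which the camera looks, level.
- cam_height (a joint): Height setting of the camera head on its post, m, 0 to 0.08: the lens axis is 0.19 m + this above the bench. Held by friction; must not be changed.
- lens (a point): Centre of the front of the camera's lens (black barrel, 42 mm in diameter, on a white head 66 wide x 50 high mm). x = the way the camera looks (level), z = up. It is 75 mm ahead of the stand's centre. The worn block's bore centre belongs 150 mm from here along x.
- tape: Yellow tape measure, lying, about 72 mm across, 30 mm high; a bystander. Origin under its middle.
- tin: Red tin with a paper label, 68 mm diameter, 75 mm high; a bystander. Origin at the centre of its underside.
- driver: Orange-handled screwdriver lying on the bench, 170 mm long along its x; a bystander. Origin under its middle.
Things that resemble listed ones, but are neither listed nor needed, are in the scene too. What is meant by the worn is not purple, and is the smaller of those in its own colour.

How it is judged (in metres and radians):
On the way, in this order (a step that is already met when the one before it is completed fails the run):
1. the green block is let go inside the open top drawer (x of spare_bore in the frame of drawer_floor between -0.085 and 0.085 m and y of spare_bore in the frame of drawer_floor between -0.085 and 0.085 m and z of spare_bore in the frame of drawer_floor between 0 and 0.05 m and value of joint cab_drawer0 above 0.05 m and contact force between spare and the fingers below 0.1 N and linear speed of spare below 0.05 m/s), for 0.2 s.
2. the drawer is shut with the green block inside (x of spare_bore in the frame of drawer_floor between -0.085 and 0.085 m and y of spare_bore in the frame of drawer_floor between -0.085 and 0.085 m and z of spare_bore in the frame of drawer_floor between 0 and 0.05 m and value of joint cab_drawer0 below 0.008 m), for 0.2 s.
At the end, for the whole second after the job is handed in: Green block still inside the shut (within 8 mm) top drawer. Rust-orange block held still by the fingers alone, bore centre 150 +-25 mm before the lens and within 20 mm of its axis sideways and in height, upright within 0.2 rad, bore axis within 0.2 rad of the line of sight (all of step 2 and linear speed of spare below 0.03 m/s and x of worn_bore in the frame of lens between 0.125 and 0.175 m and y of worn_bore in the frame of lens between -0.02 and 0.02 m and z of worn_bore in the frame of lens between -0.02 and 0.02 m and angle between the x axis of worn and the x axis of lens, either way round below 0.2 rad and angle between worn's own z axis and vertical below 0.2 rad and height (world z) of worn_bore above 0.15 m and contact force between worn and the fingers above 1 N and contact force between worn and stand below 0.1 N and contact force between worn and spare below 0.1 N and linear speed of worn below 0.04 m/s and angular speed of worn below 0.3 rad/s); the arm keeps its last pose, push and grip.
It fails at once if the camera is knocked up or down its post by more than 5 mm (distance of lens from where it was at the start of the episode above 0.005 m).
It fails at once if the tape measure, tin or screwdriver is shifted by more than 20 mm (distance of any of tape, tin, driver from where it was at the start of the episode above 0.02 m).
It fails at once if the green block is dropped (falls free for more than about 25 mm) (linear speed of spare above 0.7 m/s and contact force between spare and anything else below 0.02 N).
It fails at once if the rust-orange block is dropped (falls free for more than about 25 mm) (linear speed of worn above 0.7 m/s and contact force between worn and anything else below 0.02 N).
It also fails if it takes over 72 s, if anything falls off the work surface, if the arm or the gripper's body presses on something with over 40 N, if the wrist force passes 120 N, or if a joint passes its speed limit or range.

## Working session

There is one attempt and no reset: what is moved stays moved. The work goes in short steps, Python scripts to look and compute and a tool call to move; the robot and the scene stay as the last step left them, time stands still between calls to the robot, and variables do not carry over. Pictures are saved under pics/ and viewed, at most 10 in all, crops included, and the job is handed in when it is done.

Besides the shell and the picture viewer there is one more tool, called after "Emit:" by a JSON object that holds its "op" and its "data". play_rows: Moves the arm, as the interface text tells. Scaled input: -1 to 1 covers 30 mm each way for a shift and 0.15 rad each way for a turn. Its arguments: {"type":"object","properties":{"commands":{"type":"string"},"grip":{"type":"number"}},"required":["commands"]}

```bash
mkdir -p pics; cat > h.py <<'E'
import numpy as np, cv2
from station import r, cams
def cloud(name):
    info=cams.camera_info(name); im,d=cams.capture(name)
    K=np.array(info["mtx"]);R=np.array(info["R"]);t=np.array(info["t"])
    v,u=np.mgrid[0:420,0:560].astype(np.float64)
    p=cv2.undistortPoints(np.stack([u.ravel(),v.ravel()],1)[:,None],K,np.array([info["k1"],0,0,0.]))[:,0]
    c=np.c_[p,np.ones(len(p))]*d.reshape(-1,1)
    W=((c-t.ravel())@R).reshape(420,560,3); W[d==0]=np.nan
    return im,d,W
E
python3 - <<'E'
from h import *
for n in ("scene","top"):
    im,d,W=cloud(n); np.savez(f"{n}.npz",im=im,W=W); cv2.imwrite(f"pics/{n}0.png",im)
    i=cams.camera_info(n); R=np.array(i["R"]); print(n,-R.T@np.array(i["t"]).ravel(),R[2],(d>0).mean())
E
```

```text
scene [ 1.30832304 -0.0752206   0.63023243] [-0.82833184  0.03517632 -0.55913235] 0.9958971088435374
top [ 0.39896056 -0.06400014  1.25156597] [ 0.15381756 -0.00304386 -0.98809458] 0.9960799319727891
```

View pics/scene0.png

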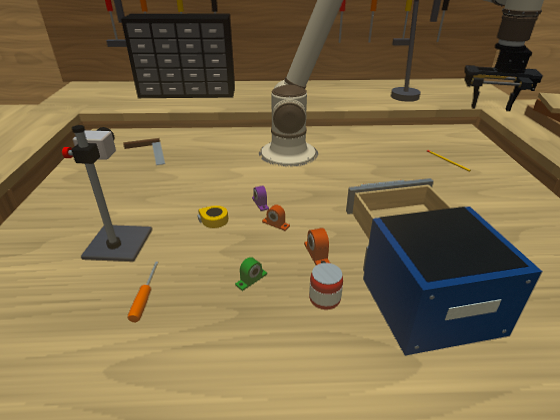

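View pics/top0.png

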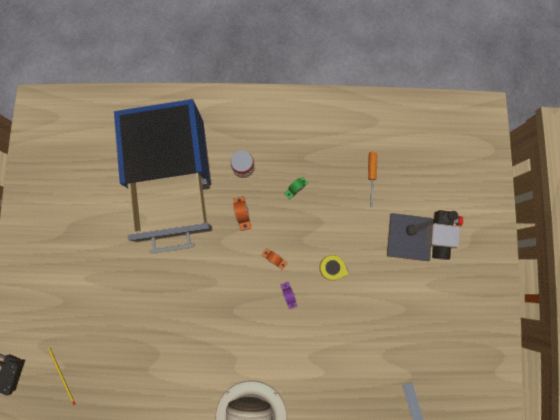

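The scene picture shows the green block at (250,273), the orange blocks at (276,217) (small, so the worn one) and (318,243) (large), and the drawer open at (400,205). The camera stand is at (110,150). In the top picture green is at (296,188), worn at (275,259), the handle at (172,247) and the stand base at (410,237).

```bash
cat > m.py <<'E'
from h import *
def rect(P,name):
    (c,s,a)=cv2.minAreaRect(P[:,:2].astype(np.float32)*1000); print(name,'n',len(P),'c',np.round(c,1),'size',np.round(s,1),'ang',round(a,1),'z',np.round(np.percentile(P[:,2],[1,50,99])*1000,1))
def sel(n,box,hl,hh,smin=100,vmin=40):
    D=np.load(n+".npz");im,W=D["im"],D["W"];u0,v0,u1,v1=box
    h=cv2.cvtColor(im,cv2.COLOR_BGR2HSV)[v0:v1,u0:u1];w=W[v0:v1,u0:u1]
    m=(h[...,0]>=hl)&(h[...,0]<=hh)&(h[...,1]>=smin)&(h[...,2]>=vmin)&np.isfinite(w[...,2])
    return w[m]
E
python3 - <<'E'
from m import *
for n,b in (("top",(275,165,320,210)),("scene",(225,245,275,300))): rect(sel(n,b,40,85),"green "+n)
for n,b in (("top",(255,240,295,280)),("scene",(255,200,295,235))):
    P=sel(n,b,0,13,170); P=P[P[:,2]>0.004]; rect(P,"worn "+n); rect(P[P[:,2]<.012],"foot")
for n,b in (("top",(225,190,258,235)),("scene",(300,222,335,268))): P=sel(n,b,0,13,170); rect(P[P[:,2]>.004],"big "+n)
D=np.load("top.npz");W=D["W"]
w=W[90:190,105:215].reshape(-1,3); rect(w[w[:,2]>.16],"cab top")
w=W[215:260,120:215].reshape(-1,3); rect(w[w[:,2]>.145],"front panel top"); rect(w[(w[:,2]>.12)&(w[:,2]<.145)],"handle")
w=W[205:270,380:435].reshape(-1,3); rect(w[(w[:,2]>.008)&(w[:,2]<.022)],"base"); 
for n in ("top","scene"):
    D=np.load(n+".npz");im,W=D["im"],D["W"]
    m=(W[...,1]<-.3)&(W[...,2]>.12)&(W[...,0]>.2)&(W[...,2]<.4)&(W[...,1]>-.7); h=cv2.cvtColor(im,cv2.COLOR_BGR2HSV)
    for nm,c in (("white",(h[...,1]<40)&(h[...,2]>110)),("black",h[...,2]<60),("red",(h[...,1]>150)&(h[...,2]>90))):
        if (m&c).sum()>4: rect(W[m&c],n+" "+nm)
    y,x=np.where(m); print(x.min(),x.max(),y.min(),y.max())
    cv2.imwrite(f"pics/c_{n}.png",cv2.resize(im[200:280,370:480] if n=="top" else im[115:265,40:170],None,fx=5,fy=5,interpolation=2)[:,:380 if n=="top" else 400]) if 0 else 0
a=cv2.resize(np.load("top.npz")["im"][200:275,385:470],None,fx=4,fy=4); b=cv2.resize(np.load("scene.npz")["im"][115:190,50:135],None,fx=4,fy=4)
cv2.imwrite("pics/head.png",np.hstack([a,b]))
E
```

```text
green top n 213 c [ 660.3 -120.9] size [25.3 77.1] ang 43.4 z [ 1.3 47.1 60.2]
green scene n 471 c [ 659.2 -120.1] size [33.6 75.6] ang 39.1 z [ 4.9 30.  60.7]
worn top n 147 c [447.4 -59.4] size [65.9 22. ] ang 56.3 z [ 4.6 51.6 59.4]
foot n 23 c [447.6 -59.6] size [66.  19.2] ang 56.6 z [ 4.3  6.8 11.5]
worn scene n 295 c [448.4 -58.2] size [74.3 28.2] ang 56.6 z [ 5.6 25.3 61.4]
foot n 84 c [451.  -59.6] size [75.5 23.3] ang 60.7 z [ 4.5  9.3 11.8]
big top n 292 c [580.   38.2] size [95.7 30.1] ang 14.4 z [ 5.7 65.8 76.6]
big scene n 543 c [578.4  39.2] size [88.3 35.1] ang 16.7 z [ 7.7 50.8 78.5]
cab top n 6044 c [748.8 260.7] size [207.1 222.7] ang 9.9 z [163.8 170.1 175. ]
front panel top n 657 c [517.3 217.5] size [ 66.6 211.8] ang 1.1 z [145.3 154.7 160.4]
handle n 454 c [503.8 217.6] size [ 99.9 212.2] ang 1.1 z [120.5 134.7 144.8]
base n 1484 c [ 518.2 -459.2] size [128.1 129.6] ang 84.2 z [ 8.5 13.1 19.5]
top white n 578 c [ 505.5 -456.6] size [65.8 66.7] ang 83.1 z [269.  287.6 291.8]
top black n 374 c [ 498.3 -454.6] size [ 38.  108.7] ang 83.9 z [255.1 280.5 323.2]
top red n 38 c [ 533.7 -499. ] size [ 8.7 21.8] ang 84.3 z [265.  274.  276.8]
420 463 210 259
scene white n 215 c [ 507.3 -458.6] size [64.4 69.4] ang 84.6 z [269.2 289.6 305.5]
scene black n 605 c [ 499.9 -454.8] size [ 51.  116.6] ang 78.3 z [174.2 274.2 323.2]
scene red n 52 c [ 538.3 -499. ] size [16.1 12.3] ang 3.2 z [259.4 271.9 276.6]
62 115 125 211
```

View pics/head.png

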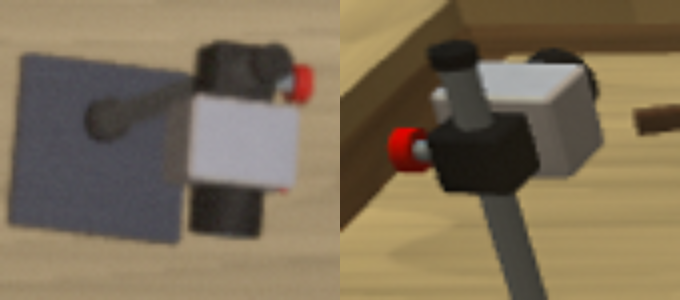

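The head picture shows the lens barrel on the robot side (the lower side in the top view) and the post behind it, so the camera looks along about -x, at 174°. Next I'll refine the drawer and the lens, and read the tool's heading.

```bash
python3 - <<'E'
from m import *
T=np.load("top.npz");W=T["W"];im=T["im"]
a=np.radians(9.9);ux=np.array([np.cos(a),np.sin(a)]);uy=np.array([-ux[1],ux[0]])
c=np.array([.7488,.2607])
P=W[80:270,100:230].reshape(-1,3);P=P[np.isfinite(P[:,2])]
L=np.c_[(P[:,:2]-c)@ux,(P[:,:2]-c)@uy,P[:,2]]*1000
pc=lambda v:np.round(np.percentile(v,[1,5,50,95,99]),1)
k=L[:,2]>163; k&=L[:,0]>-130;print("cab x",pc(L[k,0]),"y",pc(L[k,1]))
k=(L[:,2]>150)&(L[:,0]<-180)&(abs(L[:,1])<130);print("panel x",pc(L[k,0]),"y",pc(L[k,1]),pc(L[k,2]))
k=(L[:,2]>120)&(L[:,2]<143)&(L[:,0]<-265)&(abs(L[:,1])<75);print("handle x",pc(L[k,0]),"y",pc(L[k,1]),pc(L[k,2]))
k=(L[:,2]>90)&(L[:,2]<100)&(L[:,0]<-130)&(abs(L[:,1])<130);print("floor x",pc(L[k,0]),"y",pc(L[k,1]),pc(L[k,2]))
k=(L[:,2]>120)&(L[:,0]<-250)&(abs(L[:,1])<130);q=P[k];print("line",[(n,np.round(np.median(L[k&(abs(L[:,1]-n)<10),0]),1)) for n in (-80,-40,0,40,80)])
b=np.radians(174);ux=np.array([np.cos(b),np.sin(b)]);uy=np.array([-ux[1],ux[0]]);c=np.array([.5182,-.4592])
h=cv2.cvtColor(im,cv2.COLOR_BGR2HSV)
for n in ("top","scene"):
  D=np.load(n+".npz");W=D["W"];h=cv2.cvtColor(D["im"],cv2.COLOR_BGR2HSV)
  m=(W[...,1]<-.3)&(W[...,2]>.15)&(W[...,0]>.2)&(W[...,2]<.4)&(W[...,1]>-.7)
  P=W[m];s=h[m];L=np.c_[(P[:,:2]-c)@ux,(P[:,:2]-c)@uy,P[:,2]]*1000
  k=(L[:,0]>42)&(s[:,2]<70);print(n,"lens",[pc(L[k,i]) for i in range(3)])
  k=(s[:,1]<40)&(s[:,2]>110);print(n,"white",[pc(L[k,i]) for i in range(3)])
s=r.sense();print(np.round(s["ee_rot"],3),s["tcp_pos"],s["wrist_force"],s["time_s"])
E
```

```text
cab x [-102.   -94.6   -4.8   91.1   99.8] y [-109.1 -100.1   -2.    98.5  107.6]
panel x [-253.8 -253.3 -246.1 -239.  -218.4] y [-106.2  -97.1   -3.5   93.4  102.8] [150.5 151.5 155.9 159.3 160.6]
handle x [-294.  -293.4 -287.7 -268.9 -265.8] y [-58.1 -51.5  -2.   50.3  56.3] [128.1 130.4 134.7 138.8 140.5]
floor x [-253.3 -221.  -178.4 -135.  -131. ] y [-95.  -74.9   3.8  82.3  89.1] [90.3 90.8 93.9 97.4 99.1]
line [(-80, np.float64(-253.1)), (-40, np.float64(-273.6)), (0, np.float64(-284.6)), (40, np.float64(-270.5)), (80, np.float64(-253.2))]
top lens [array([48.3, 48.9, 61.8, 73.8, 74.4]), array([-21.2, -20.3,  -7.3,  12.4,  14.2]), array([265. , 266.7, 280.4, 284.7, 285.9])]
top white [array([-15.3,  -0.7,  22.3,  44.3,  45.9]), array([-32.6, -30.1,  -1.7,  27.4,  30.5]), array([269. , 282.8, 287.6, 290.7, 291.8])]
scene lens [array([51.5, 54.5, 68.2, 75.1, 75.7]), array([-26.1, -21. ,  -8.4,   3.2,   4.8]), array([259.2, 263.8, 284. , 285.8, 286. ])]
scene white [array([-22.8,  -3.3,  18.6,  40. ,  44.5]), array([-31.2, -30.6, -10.2,  24.8,  30.7]), array([269.2, 286.7, 289.6, 290.9, 305.5])]
[[ 0.957 -0.29  -0.   ]
 [-0.29  -0.957 -0.002]
 [ 0.     0.002 -1.   ]] [0.18083425 0.59763948 0.19107013] [-0.02635975 -0.29791886  0.76413918] 0.1
```

Emit:
{"op": "play_rows", "data": {"commands": "0.614 -0.922 0.02 0 0 -0.536;0.614 -0.922 0.02 0 0 -0.536;0.614 -0.922 0.02 0 0 -0.536;0.614 -0.922 0.02 0 0 -0.536;0.614 -0.922 0.02 0 0 -0.536;0.614 -0.922 0.02 0 0 -0.536;0.614 -0.922 0.02 0 0 -0.536;0.614 -0.922 0.02 0 0 -0.536;0.614 -0.922 0.02 0 0 -0.536;0.614 -0.922 0.02 0 0 -0.536;0.614 -0.922 0.02 0 0 -0.536;0.614 -0.922 0.02 0 0 -0.536;0.614 -0.922 0.02 0 0 -0.536;0.614 -0.922 0.02 0 0 -0.536;0.614 -0.922 0.02 0 0 -0.536;0.614 -0.922 0.02 0 0 -0.536;0.614 -0.922 0.02 0 0 -0.536;0.614 -0.922 0.02 0 0 -0.536;0.614 -0.922 0.02 0 0 -0.536;0.614 -0.922 0.02 0 0 -0.536", "grip": 87}}

```text
time_s: 2.1
tcp_pos: [0.5497, 0.0437, 0.2037]
ee_rot: [[-0.328, -0.945, -0.001], [-0.945, 0.328, -0.0], [0.0, 0.001, -1.0]]
wrist_force: [0.0, -0.1, 0.8]
gripper_width: 1.0
gripper_force: 0.0
```

Emit:
{"op": "play_rows", "data": {"commands": "0.614 -0.922 0 0 0 -0.536;0.614 -0.922 0 0 0 -0.536;0.614 -0.922 0 0 0 -0.536;0.614 -0.922 0 0 0 -0.536;0.614 -0.922 0 0 0 -0.536;0.614 -0.922 0 0 0 -0.536;0 0 0 0 0 0;0 0 0 0 0 0"}}

```text
time_s: 2.9
tcp_pos: [0.6594, -0.1215, 0.2027]
ee_rot: [[-0.727, -0.686, -0.002], [-0.686, 0.727, 0.0], [0.001, 0.002, -1.0]]
wrist_force: [-0.6, -0.2, -0.4]
gripper_width: 0.996
gripper_force: 0.0
```

```bash
cat > w.py <<'E'
import sys
from m import *
n=sys.argv[1]; lo,hi=int(sys.argv[2]),int(sys.argv[3]); cx,cy=map(float,sys.argv[4:6])
s=r.sense(); R=np.array(s["ee_rot"]); print("tcp",np.round(s["tcp_pos"],4),"yaw y",round(np.degrees(np.arctan2(R[1,1],R[0,1])),1),"tilt",np.round(R[:2,2],4),"j",np.round(s["joints"],1),"F",np.round(s["wrist_force"],2),"w",s["gripper_width"],"t",s["time_s"])
im,d,W=cloud("wrist"); cv2.imwrite(f"pics/w_{n}.png",im); np.savez(f"w_{n}.npz",im=im,W=W)
h=cv2.cvtColor(im,cv2.COLOR_BGR2HSV); m=(h[...,0]>=lo)&(h[...,0]<=hi)&(h[...,1]>=110)&(h[...,2]>=40)&(np.hypot(W[...,0]-cx,W[...,1]-cy)<.055)&(W[...,2]>.003)&(W[...,2]<.2)
P=W[m]; rect(P,"all"); rect(P[P[:,2]<.013],"foot"); rect(P[P[:,2]>.04],"top")
E
python3 w.py g1 40 85 .660 -.121
```

```text
tcp [ 0.6594 -0.1215  0.2027] yaw y 133.3 tilt [-0.0023  0.0004] j [  3.3  26.3   8.7  -0.  -72.5 -50. ] F [-0.56 -0.25 -0.35] w 0.9960663419281475 t 2.9
all n 1692 c [ 658.6 -117.3] size [27.5 75. ] ang 42.7 z [ 5.9 50.7 58.3]
foot n 500 c [ 657.8 -118. ] size [25.3 74.9] ang 42.1 z [ 5.4  7.5 11.4]
top n 1108 c [ 658.4 -117.1] size [27.4 41.6] ang 42.5 z [42.2 54.6 58.4]
```

Emit:
{"op": "play_rows", "data": {"commands": "-0.03 0.12 -1 0 0 -0.1;0 0 -1 0 0 0;0 0 -1 0 0 0;0 0 -1 0 0 0;0 0 -1 0 0 0;0 0 -0.8 0 0 0;0 0 -0.5 0 0 0;0 0 0 0 0 0;0 0 0 0 0 0"}}

```text
time_s: 3.85
tcp_pos: [0.6597, -0.1169, 0.0161]
ee_rot: [[-0.736, -0.677, 0.002], [-0.677, 0.736, -0.0], [-0.001, -0.001, -1.0]]
wrist_force: [-0.1, 0.7, 0.9]
gripper_width: 1.002
gripper_force: 0.0
```

Emit:
{"op": "play_rows", "data": {"commands": "0 0 0 0 0 0;0 0 0 0 0 0;0 0 0 0 0 0;0 0 0 0 0 0;0 0 0 0 0 0;0 0 0 0 0 0;0 0 0 0 0 0;0 0 0 0 0 0", "grip": 20}}

```text
time_s: 4.65
tcp_pos: [0.6591, -0.1174, 0.0149]
ee_rot: [[-0.737, -0.676, 0.0], [-0.676, 0.737, -0.0], [-0.0, -0.0, -1.0]]
wrist_force: [0.5, -0.2, -0.4]
gripper_width: 0.428
gripper_force: 27.0
```

Emit:
{"op": "play_rows", "data": {"commands": "0 0 0.3 0 0 0;0 0 0.5 0 0 0;0 0 0.5 0 0 0;0 0 0 0 0 0;0 0 0 0 0 0;0 0 0 0 0 0"}}

```text
time_s: 5.25
tcp_pos: [0.6583, -0.1173, 0.0536]
ee_rot: [[-0.737, -0.676, -0.001], [-0.676, 0.737, 0.0], [0.001, 0.001, -1.0]]
wrist_force: [-0.6, -0.1, -3.5]
gripper_width: 0.431
gripper_force: 26.5
```

```bash
python3 w.py g2 40 85 .6595 -.117; python3 - <<'E'
from h import *
a=cv2.imread("pics/w_g2.png"); b=cams.capture("scene")[0]; b=cv2.resize(b[220:310,200:300],None,fx=4,fy=4)
cv2.imwrite("pics/g2.png",np.hstack([cv2.resize(a,(400,300)),b[:300]]))
E
```

```text
tcp [ 0.6583 -0.1173  0.0536] yaw y 132.5 tilt [-0.0012  0.0004] j [  3.7  32.8  -2.6  -0.  -54.6 -51.2] F [-0.59 -0.11 -3.47] w 0.43100193135466675 t 5.25
all n 5646 c [ 649.4 -124.2] size [43.2 75.7] ang 43.0 z [ 43.6  89.3 165.9]Traceback (most recent call last):
  File "w.py", line 7, in <module>
    P=W[m]; rect(P,"all"); rect(P[P[:,2]<.013],"foot"); rect(P[P[:,2]>.04],"top")
                           ~~~~^^^^^^^^^^^^^^^^^^^^^^^
  File "m.py", line 3, in rect
    (c,s,a)=cv2.minAreaRect(P[:,:2].astype(np.float32)*1000); print(name,'n',len(P),'c',np.round(c,1),'size',np.round(s,1),'ang',round(a,1),'z',np.round(np.percentile(P[:,2],[1,50,99])*1000,1))
                                                                                                                                                         ~~~~~~~~~~~~~^^^^^^^^^^^^^^^^^^
    return _quantile_unchecked(
        a, q, axis, out, overwrite_input, method, keepdims, weights)
    return _ureduce(a,
                    func=_quantile_ureduce_func,
    ...<5 lines>...
                    overwrite_input=overwrite_input,
                    method=method)
    r = func(a, **kwargs)
    result = _quantile(arr,
                       quantiles=q,
    ...<2 lines>...
                       out=out,
                       weights=wgt)
    slices_having_nans = np.isnan(arr[-1, ...])
                                  ~~~^^^^^^^^^
IndexError: index -1 is out of bounds for axis 0 with size 0
```

View pics/g2.png

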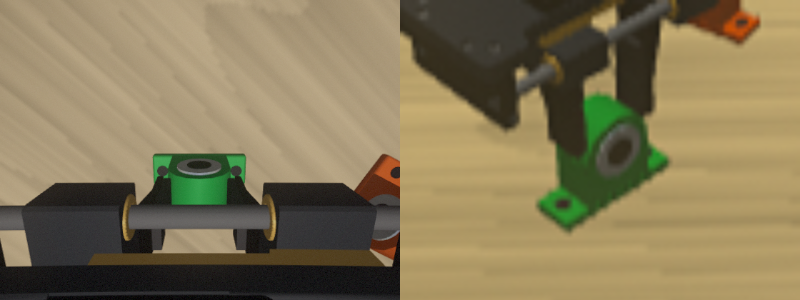

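The left half (wrist) shows the green block upright and square between the fingers at about (200,185). The right half shows it clear of the bench, held across its flats. Next I'll carry it over the drawer.

Emit:
{"op": "play_rows", "data": {"commands": "0 0 0.7 0 0 0;0 0 1 0 0 0;0 0 1 0 0 0;0 0 1 0 0 0;-0.1 0.3 0.8 0 0 -0.1;-0.25 0.85 0.5 0 0 -0.3;-0.25 0.9 0.2 0 0 -0.3;-0.25 0.9 0 0 0 -0.3;-0.25 0.9 0 0 0 -0.3;-0.25 0.9 0 0 0 -0.3;-0.25 0.9 0 0 0 -0.3;-0.25 0.9 0 0 0 -0.3;-0.25 0.9 0 0 0 -0.3;-0.25 0.9 0 0 0 -0.3;-0.25 0.9 0 0 0 -0.3;-0.25 0.9 0 0 0 -0.3;-0.25 0.9 0 0 0 -0.3;-0.11 0.86 0 0 0 -0.3;0 0.3 0 0 0 -0.09;0 0 0 0 0 0"}}

```text
time_s: 7.35
tcp_pos: [0.5623, 0.2498, 0.2093]
ee_rot: [[-0.991, -0.131, -0.001], [-0.131, 0.991, -0.001], [0.001, -0.001, -1.0]]
wrist_force: [0.0, -0.9, -3.0]
gripper_width: 0.43
gripper_force: 26.5
```

Emit:
{"op": "play_rows", "data": {"commands": "0 0 0 0 0 0;0 0 0 0 0 0;0 0 0 0 0 0"}}

```text
time_s: 7.65
tcp_pos: [0.5629, 0.2479, 0.2101]
ee_rot: [[-0.992, -0.127, -0.0], [-0.127, 0.992, -0.0], [0.0, -0.0, -1.0]]
wrist_force: [0.6, 0.8, -2.8]
gripper_width: 0.428
gripper_force: 26.5
```

```bash
python3 - <<'E'
from m import *
im,d,W=cloud("top"); np.savez("top.npz",im=im,W=W); cv2.imwrite("pics/top1.png",cv2.resize(im[90:270,100:320],None,fx=2.5,fy=2.5))
R=np.array(r.sense()["ee_rot"]);print(np.degrees(np.arctan2(R[1,1],R[0,1])))
E
```

```text
97.32181828408301
```

View pics/top1.png

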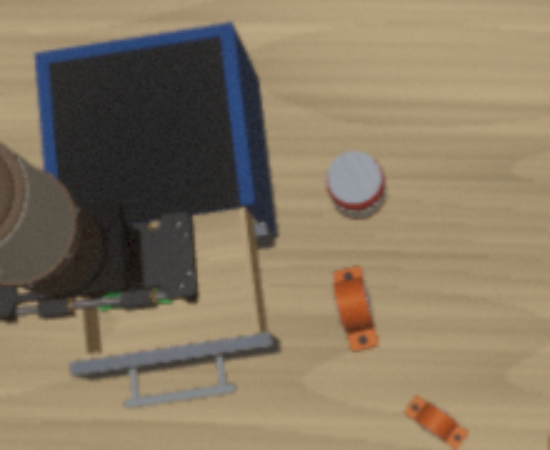

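The gripper is over the drawer but about 23 mm too far in +y. I'll correct that and lower the block.

Emit:
{"op": "play_rows", "data": {"commands": "0 -0.4 0 0 0 0.15;-0.03 -0.36 0 0 0 0.15;0 0 -0.6 0 0 0;0 0 -0.7 0 0 0;0 0 -0.7 0 0 0;0 0 -0.5 0 0 0;0 0 -0.4 0 0 0;0 0 0 0 0 0;0 0 0 0 0 0;0 0 0 0 0 0"}}

```text
time_s: 8.7
tcp_pos: [0.5626, 0.2265, 0.1243]
ee_rot: [[-0.985, -0.173, 0.002], [-0.173, 0.985, 0.001], [-0.002, 0.001, -1.0]]
wrist_force: [0.7, 0.2, -2.9]
gripper_width: 0.432
gripper_force: 26.5
```

Emit:
{"op": "play_rows", "data": {"commands": "0 0 -0.2 0 0 0;0 0 -0.15 0 0 0;0 0 -0.1 0 0 0;0 0 0 0 0 0;0 0 0 0 0 0"}}

```text
time_s: 9.2
tcp_pos: [0.5622, 0.2263, 0.1099]
ee_rot: [[-0.985, -0.173, 0.001], [-0.173, 0.985, 0.0], [-0.001, 0.0, -1.0]]
wrist_force: [-0.3, -0.6, -1.3]
gripper_width: 0.433
gripper_force: 27.0
```

Emit:
{"op": "play_rows", "data": {"commands": "0 0 -0.03 0 0 0;0 0 0 0 0 0;0 0 0 0 0 0;0 0 0 0 0 0;0 0 0 0 0 0;0 0 0 0 0 0", "grip": 72}}

```text
time_s: 9.8
tcp_pos: [0.5618, 0.2262, 0.1086]
ee_rot: [[-0.985, -0.173, -0.0], [-0.173, 0.985, -0.0], [0.0, -0.0, -1.0]]
wrist_force: [-0.1, -0.4, -0.0]
gripper_width: 0.814
gripper_force: 0.0
```

Emit:
{"op": "play_rows", "data": {"commands": "0 0 0.2 0 0 0;0 0 0.6 0 0 0;0 0 0.9 0 0 0;0 0 0.9 0 0 0;0 0 0.9 0 0 0;0 0 0.3 0 0 0;0 0 0 0 0 0;0 0 0 0 0 0"}}

```text
time_s: 10.6
tcp_pos: [0.561, 0.2259, 0.2213]
ee_rot: [[-0.985, -0.173, -0.002], [-0.173, 0.985, -0.001], [0.002, -0.0, -1.0]]
wrist_force: [-0.3, -0.8, -0.6]
gripper_width: 0.827
gripper_force: 0.0
```

```bash
cat > d.py <<'E'
from m import *
im,d,W=cloud("top")
a=np.radians(9.9);ux=np.array([np.cos(a),np.sin(a)]);uy=np.array([-ux[1],ux[0]]);c=np.array([.7488,.2607])
L=np.c_[(W.reshape(-1,3)[:,:2]-c)@ux,(W.reshape(-1,3)[:,:2]-c)@uy,W.reshape(-1,3)[:,2]]*1000
pc=lambda v:np.round(np.percentile(v,[2,50,98]),1)
h=cv2.cvtColor(im,cv2.COLOR_BGR2HSV).reshape(-1,3)
g=(h[:,0]>=40)&(h[:,0]<=85)&(h[:,1]>100)&(h[:,2]>40)&(L[:,2]>90)
print("green",g.sum(),[pc(L[g,i]) for i in range(3)] if g.sum()>5 else "")
k=(L[:,2]>120)&(L[:,2]<143)&(L[:,0]<-110)&(abs(L[:,1])<60)&(h[:,1]<70);print("handle x",pc(L[k,0]),pc(L[k,1]))
s=r.sense();print(np.round(s["tcp_pos"],4),s["gripper_width"],s["time_s"])
E
python3 d.py; python3 w.py d1 40 85 .5615 .225 2>&1 | grep -v File | head -4
```

```text
green 167 [array([-228.2, -198. , -180.8]), array([-80.2, -19.5,  31.9]), array([ 96.9, 135.9, 340.6])]
handle x [-292.8 -283.7 -205. ] [-55.9  -4.8  56. ]
[0.5609 0.2257 0.2208] 0.8279648090092162 10.65
tcp [0.5609 0.2257 0.2208] yaw y 100.0 tilt [-0.003  -0.0014] j [  37.2   19.1    0.3   -0.   -71.3 -117.3] F [-0.75  0.23 -0.38] w 0.8279648090092162 t 10.65
all n 2657 c [560.6 226.9] size [26.3 75.1] ang 10.4 z [101.1 146.2 153.1]
Traceback (most recent call last):
```

The green block stands in the drawer at (0.561, 0.227), with its top at 153 mm as it should be. Next I'll go in front of the handle with the fingers shut.

Emit:
{"op": "play_rows", "data": {"commands": "-0.4 -0.07 0 0 0 0;-0.8 -0.15 0 0 0 0;-0.9 -0.16 0 0 0 0;-0.9 -0.16 0 0 0 0;-0.9 -0.16 0 0 0 0;-0.47 -0.09 0 0 0 0;0 0 -0.6 0 0 0;0 0 -0.9 0 0 0;0 0 -0.9 0 0 0;0 0 -0.7 0 0 0;0 0 -0.33 0 0 0;0 0 0 0 0 0;0 0 0 0 0 0", "grip": 0}}

```text
time_s: 12.0
tcp_pos: [0.4313, 0.2029, 0.1204]
ee_rot: [[-0.985, -0.173, 0.001], [-0.173, 0.985, 0.0], [-0.001, 0.0, -1.0]]
wrist_force: [0.3, -0.4, 0.9]
gripper_width: 0.004
gripper_force: 0.0
```

Emit:
{"op": "play_rows", "data": {"commands": "0.3 0.052 0 0 0 0;0.3 0.052 0 0 0 0;0.3 0.052 0 0 0 0;0.3 0.052 0 0 0 0;0.3 0.052 0 0 0 0;0.3 0.052 0 0 0 0;0.3 0.052 0 0 0 0;0.3 0.052 0 0 0 0;0.3 0.052 0 0 0 0;0.3 0.052 0 0 0 0;0.3 0.052 0 0 0 0;0.3 0.052 0 0 0 0"}}

```text
time_s: 13.2
tcp_pos: [0.5392, 0.221, 0.1195]
ee_rot: [[-0.985, -0.173, -0.001], [-0.173, 0.985, -0.0], [0.001, -0.0, -1.0]]
wrist_force: [-1.0, -1.7, -0.2]
gripper_width: 0.005
gripper_force: 0.7
```

Emit:
{"op": "play_rows", "data": {"commands": "0.25 0.043 0 0 0 0;0.25 0.043 0 0 0 0;0.25 0.043 0 0 0 0;0.2 0.035 0 0 0 0;0.2 0.035 0 0 0 0;0 0 0 0 0 0"}}

```text
time_s: 13.8
tcp_pos: [0.5745, 0.2277, 0.1199]
ee_rot: [[-0.985, -0.173, 0.002], [-0.173, 0.985, 0.001], [-0.002, 0.001, -1.0]]
wrist_force: [0.9, 0.9, 0.1]
gripper_width: 0.004
gripper_force: 0.0
```

```bash
python3 d.py
```

```text
green 83 [array([-154.5, -103. ,  -90.7]), array([-69. , -26.5, -18.2]), array([ 99.5, 115.6, 304.7])]
handle x [-205.4 -201.9 -193.6] [-56.8 -12.9  55.8]
[0.5741 0.2277 0.12  ] 0.00428707703271627 13.85
```

Emit:
{"op": "play_rows", "data": {"commands": "0.13 0.023 0 0 0 0;0.13 0.023 0 0 0 0;0 0 0 0 0 0"}}

```text
time_s: 14.15
tcp_pos: [0.5818, 0.2289, 0.12]
ee_rot: [[-0.985, -0.173, 0.001], [-0.173, 0.985, 0.001], [-0.001, 0.0, -1.0]]
wrist_force: [-0.7, 0.5, 0.6]
gripper_width: 0.006
gripper_force: 0.0
```

Emit:
{"op": "play_rows", "data": {"commands": "0.1 0.017 0 0 0 0;0.1 0.017 0 0 0 0;0 0 0 0 0 0"}}

```text
time_s: 14.45
tcp_pos: [0.5876, 0.2297, 0.1198]
ee_rot: [[-0.985, -0.173, 0.001], [-0.173, 0.985, 0.0], [-0.001, 0.0, -1.0]]
wrist_force: [0.9, 0.1, 0.2]
gripper_width: 0.006
gripper_force: 0.0
```

Emit:
{"op": "play_rows", "data": {"commands": "0.1 0.017 0 0 0 0;0.1 0.017 0 0 0 0;0 0 0 0 0 0"}}

```text
time_s: 14.75
tcp_pos: [0.5937, 0.2307, 0.1197]
ee_rot: [[-0.985, -0.173, 0.001], [-0.173, 0.985, 0.0], [-0.001, 0.0, -1.0]]
wrist_force: [-0.4, 0.5, 0.2]
gripper_width: 0.005
gripper_force: 0.0
```

Emit:
{"op": "play_rows", "data": {"commands": "0.1 0.017 0 0 0 0;0.1 0.017 0 0 0 0;0 0 0 0 0 0"}}

```text
time_s: 15.05
tcp_pos: [0.5997, 0.2317, 0.1197]
ee_rot: [[-0.985, -0.173, 0.001], [-0.173, 0.985, 0.0], [-0.001, 0.0, -1.0]]
wrist_force: [0.6, 0.2, -0.0]
gripper_width: 0.001
gripper_force: 0.0
```

```bash
python3 - <<'E'
from m import *
a=cams.capture("scene")[0];b=cams.capture("top")[0]
cv2.imwrite("pics/dr.png",np.hstack([cv2.resize(a[150:330,330:560],(400,313)),cv2.resize(b[90:270,90:320],(400,313))]))
E
```

```text
(no output)
```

View pics/dr.png

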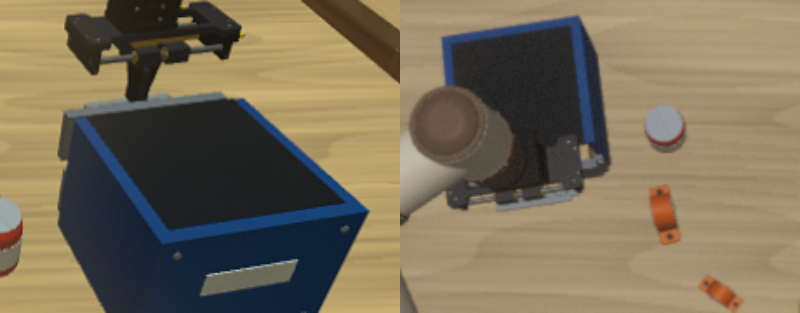

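The picture shows the drawer nearly shut, with a sliver still open at about (586,150) in the right half. I'll keep pushing in small steps.

Emit:
{"op": "play_rows", "data": {"commands": "0.1 0.017 0 0 0 0;0.1 0.017 0 0 0 0;0 0 0 0 0 0"}}

```text
time_s: 15.45
tcp_pos: [0.6056, 0.2327, 0.1198]
ee_rot: [[-0.985, -0.173, 0.001], [-0.173, 0.985, 0.0], [-0.001, 0.0, -1.0]]
wrist_force: [0.3, -0.4, 0.5]
gripper_width: 0.004
gripper_force: 0.0
```

Emit:
{"op": "play_rows", "data": {"commands": "0.1 0.017 0 0 0 0;0.1 0.017 0 0 0 0;0 0 0 0 0 0"}}

```text
time_s: 15.75
tcp_pos: [0.6117, 0.2338, 0.1197]
ee_rot: [[-0.985, -0.173, 0.001], [-0.173, 0.985, 0.0], [-0.001, 0.0, -1.0]]
wrist_force: [-0.7, 0.5, 0.2]
gripper_width: 0.002
gripper_force: 0.0
```

```bash
cat > p.py <<'E'
from m import *
im,d,W=cloud("top");b=cams.capture("scene")[0]
a=np.radians(9.9);ux=np.array([np.cos(a),np.sin(a)]);uy=np.array([-ux[1],ux[0]]);c=np.array([.7488,.2607])
P=W.reshape(-1,3);L=np.c_[(P[:,:2]-c)@ux,(P[:,:2]-c)@uy,P[:,2]]*1000
for y in range(-110,-40,10):
    k=(abs(L[:,1]-y)<5)&(L[:,0]<-60)&(L[:,0]>-300)&(L[:,2]>100)&(L[:,2]<190)
    o=np.argsort(L[k,0]); print(y,[(int(x),int(z)) for x,z in L[k][o][:, [0,2]]][:12])
cv2.imwrite("pics/dr2.png",np.hstack([cv2.resize(b[150:250,330:460],(400,308)),cv2.resize(im[130:230,120:250],(400,308))]))
E
python3 p.py
```

```text
-110 [(-128, 123), (-128, 158), (-128, 146), (-128, 108), (-127, 115), (-127, 128), (-126, 149), (-125, 157), (-124, 129), (-123, 112), (-122, 146), (-122, 157)]
-100 [(-129, 131), (-128, 105), (-128, 103), (-128, 118), (-128, 140), (-128, 153), (-128, 112), (-128, 129), (-128, 123), (-127, 109), (-127, 141), (-127, 135)]
-90 [(-129, 152), (-128, 121), (-128, 134), (-128, 139), (-128, 110), (-128, 124), (-128, 132), (-128, 121), (-128, 119), (-127, 108), (-127, 142), (-127, 132)]
-80 [(-128, 129), (-128, 139), (-128, 104), (-128, 125), (-128, 100), (-128, 101), (-127, 112), (-127, 149), (-127, 113), (-127, 109), (-126, 155), (-75, 170)]
-70 [(-74, 173), (-73, 169), (-72, 170), (-70, 172), (-70, 169), (-70, 168), (-69, 170), (-68, 171), (-67, 169), (-67, 172), (-66, 166), (-65, 169)]
-60 [(-166, 132), (-166, 128), (-165, 135), (-165, 138), (-164, 135), (-162, 135), (-162, 136), (-161, 131), (-159, 134), (-74, 172), (-72, 172), (-71, 167)]
-50 [(-168, 133), (-168, 133), (-167, 126), (-167, 137), (-166, 133), (-166, 138), (-166, 135), (-164, 135), (-163, 137), (-163, 134), (-161, 138), (-160, 133)]
```

View pics/dr2.png

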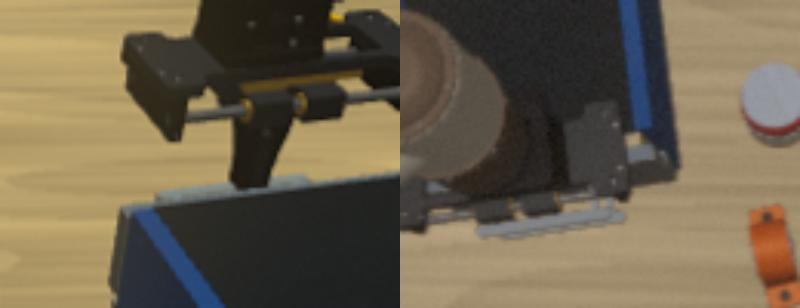

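The panel's outer face is at about -128 mm in the drawer unit's frame and the fingers bear on the panel, behind the handle bar. I'll keep pushing until the force rises.

Emit:
{"op": "play_rows", "data": {"commands": "0.1 0.017 0 0 0 0;0.1 0.017 0 0 0 0;0 0 0 0 0 0"}}

```text
time_s: 16.15
tcp_pos: [0.6176, 0.2348, 0.1198]
ee_rot: [[-0.985, -0.173, 0.001], [-0.173, 0.985, 0.0], [-0.001, 0.0, -1.0]]
wrist_force: [-0.2, -0.8, -0.3]
gripper_width: 0.0
gripper_force: 0.0
```

Emit:
{"op": "play_rows", "data": {"commands": "0.07 0.012 0 0 0 0;0.07 0.012 0 0 0 0;0 0 0 0 0 0"}}

```text
time_s: 16.45
tcp_pos: [0.6216, 0.2354, 0.1197]
ee_rot: [[-0.985, -0.173, 0.0], [-0.173, 0.985, 0.0], [-0.0, 0.0, -1.0]]
wrist_force: [-0.1, 0.1, 0.5]
gripper_width: 0.005
gripper_force: 0.0
```

```bash
python3 p.py | cut -c1-110
```

```text
-110 [(-118, 116), (-117, 150), (-117, 136), (-117, 121), (-116, 154), (-115, 140), (-115, 103), (-115, 126), 
-100 [(-119, 102), (-119, 100), (-118, 132), (-118, 133), (-118, 118), (-118, 141), (-118, 110), (-118, 119), 
-90 [(-119, 153), (-119, 116), (-118, 144), (-118, 116), (-118, 140), (-118, 101), (-118, 138), (-118, 103), (
-80 [(-119, 102), (-119, 133), (-118, 122), (-118, 117), (-118, 119), (-118, 107), (-117, 105), (-117, 130), (
-70 [(-61, 170), (-61, 168), (-61, 166)]
-60 [(-156, 135), (-156, 135), (-154, 138), (-153, 133), (-152, 128), (-151, 137), (-150, 133), (-66, 172), (-
-50 [(-158, 134), (-158, 130), (-158, 134), (-157, 134), (-155, 134), (-155, 134), (-155, 135), (-154, 135), (
```

Emit:
{"op": "play_rows", "data": {"commands": "0.08 0.014 0 0 0 0;0.08 0.014 0 0 0 0;0 0 0 0 0 0"}}

```text
time_s: 16.85
tcp_pos: [0.6215, 0.2353, 0.1197]
ee_rot: [[-0.985, -0.173, -0.01], [-0.173, 0.985, -0.003], [0.01, -0.001, -1.0]]
wrist_force: [-12.1, -0.1, 7.3]
gripper_width: 0.005
gripper_force: 5.8
```

Emit:
{"op": "play_rows", "data": {"commands": "0.07 0.012 0 0 0 0;0 0 0 0 0 0;0 0 0 0 0 0"}}

```text
time_s: 17.15
tcp_pos: [0.6215, 0.2352, 0.1197]
ee_rot: [[-0.985, -0.173, -0.013], [-0.173, 0.985, -0.004], [0.014, -0.002, -1.0]]
wrist_force: [-16.0, 1.0, 9.8]
gripper_width: 0.005
gripper_force: 8.1
```

Emit:
{"op": "play_rows", "data": {"commands": "0.07 0.012 0 0 0 0;0 0 0 0 0 0;0 0 0 0 0 0"}}

```text
time_s: 17.45
tcp_pos: [0.6215, 0.2351, 0.1197]
ee_rot: [[-0.985, -0.173, -0.018], [-0.173, 0.985, -0.006], [0.019, -0.003, -1.0]]
wrist_force: [-21.8, -0.2, 12.3]
gripper_width: 0.007
gripper_force: 10.7
```

```bash
python3 p.py | cut -c1-110
```

```text
-110 [(-118, 131), (-118, 142), (-118, 102), (-118, 138), (-117, 149), (-116, 110), (-116, 121), (-116, 157), 
-100 [(-119, 102), (-118, 107), (-118, 133), (-118, 136), (-118, 153), (-118, 110), (-118, 106), (-118, 133), 
-90 [(-119, 155), (-118, 139), (-118, 114), (-118, 129), (-118, 156), (-118, 150), (-118, 117), (-118, 142), (
-80 [(-119, 146), (-118, 109), (-118, 134), (-118, 109), (-118, 122), (-118, 106), (-118, 118), (-118, 110), (
-70 [(-60, 172)]
-60 [(-157, 136), (-156, 136), (-154, 136), (-153, 135), (-153, 130), (-151, 137), (-150, 132), (-60, 171)]
-50 [(-157, 135), (-157, 132), (-157, 129), (-157, 132), (-156, 138), (-155, 135), (-155, 137), (-154, 134), (
```

The drawer is shut: it resists 22 N without moving. I'll back off slightly and lift straight out, watching the force.

Emit:
{"op": "play_rows", "data": {"commands": "-0.17 -0.03 0 0 0 0;-0.17 -0.03 0 0 0 0;0 0 0 0 0 0"}}

```text
time_s: 17.85
tcp_pos: [0.6202, 0.2353, 0.1202]
ee_rot: [[-0.985, -0.173, 0.001], [-0.173, 0.985, 0.001], [-0.001, 0.0, -1.0]]
wrist_force: [-0.3, -0.2, 0.1]
gripper_width: 0.006
gripper_force: 0.0
```

Emit:
{"op": "play_rows", "data": {"commands": "0 0 0.2 0 0 0;0 0 0.3 0 0 0;0 0 0 0 0 0"}}

```text
time_s: 18.15
tcp_pos: [0.6216, 0.2356, 0.1369]
ee_rot: [[-0.985, -0.173, 0.004], [-0.173, 0.985, 0.002], [-0.004, 0.001, -1.0]]
wrist_force: [0.1, -0.9, -0.2]
gripper_width: 0.005
gripper_force: 0.0
```

Emit:
{"op": "play_rows", "data": {"commands": "0 0 0.5 0 0 0;0 0 0.9 0 0 0;0 0 0.9 0 0 0;-0.2 -0.3 0.1 0 0 -0.2;-0.45 -0.76 0 0 0 -0.39;-0.45 -0.76 0 0 0 -0.39;-0.45 -0.76 0 0 0 -0.39;-0.45 -0.76 0 0 0 -0.39;-0.45 -0.76 0 0 0 -0.39;-0.45 -0.76 0 0 0 -0.39;-0.45 -0.76 0 0 0 -0.39;-0.45 -0.76 0 0 0 -0.39;-0.45 -0.76 0 0 0 -0.39;-0.45 -0.76 0 0 0 -0.39;-0.45 -0.76 0 0 0 -0.39;-0.45 -0.76 0 0 0 -0.39;-0.2 -0.38 0 0 0 0;0 0 0 0 0 0;0 0 0 0 0 0", "grip": 87}}

```text
time_s: 20.05
tcp_pos: [0.4464, -0.0587, 0.2068]
ee_rot: [[-0.848, 0.529, 0.001], [0.529, 0.848, 0.0], [-0.0, 0.001, -1.0]]
wrist_force: [0.8, -0.6, 1.3]
gripper_width: 1.002
gripper_force: 0.0
```

```bash
python3 w.py o1 0 13 .4475 -.059; python3 p.py | head -3 | cut -c1-80
```

```text
tcp [ 0.4464 -0.0587  0.2068] yaw y 58.0 tilt [0.0007 0.0002] j [  13.3    4.   -21.3   -0.   -64.6 -135.3] F [ 0.78 -0.59  1.26] w 1.0015392508616374 t 20.05
all n 1762 c [446.4 -55.9] size [75.9 29.6] ang 54.8 z [ 5.7 49.9 58.2]
foot n 554 c [446.1 -55.8] size [76.  25.5] ang 56.1 z [ 5.1  7.4 12.6]
top n 1114 c [446.4 -56.1] size [42.  29.5] ang 56.1 z [40.8 54.4 58.3]
-110 [(-118, 129), (-118, 152), (-117, 113), (-117, 100), (-117, 136), (-116, 12
-100 [(-119, 128), (-119, 146), (-119, 113), (-119, 158), (-119, 138), (-118, 11
-90 [(-119, 115), (-119, 127), (-118, 129), (-118, 103), (-118, 141), (-118, 126
```

The size matches the worn block: a 76 x 26 mm foot and a 58 mm height. I'll descend and grip.

Emit:
{"op": "play_rows", "data": {"commands": "0 0.07 -1 0 0 -0.22;0 0 -1 0 0 0;0 0 -1 0 0 0;0 0 -1 0 0 0;0 0 -1 0 0 0;0 0 -0.8 0 0 0;0 0 -0.58 0 0 0;0 0 0 0 0 0;0 0 0 0 0 0"}}

```text
time_s: 21.1
tcp_pos: [0.4466, -0.0564, 0.0154]
ee_rot: [[-0.831, 0.556, -0.0], [0.556, 0.831, -0.0], [-0.0, -0.0, -1.0]]
wrist_force: [0.5, -0.1, -0.0]
gripper_width: 1.001
gripper_force: 0.0
```

Emit:
{"op": "play_rows", "data": {"commands": "0 0 0 0 0 0;0 0 0 0 0 0;0 0 0 0 0 0;0 0 0 0 0 0;0 0 0 0 0 0;0 0 0 0 0 0;0 0 0 0 0 0;0 0 0 0 0 0", "grip": 20}}

```text
time_s: 21.9
tcp_pos: [0.4459, -0.0568, 0.0152]
ee_rot: [[-0.83, 0.557, -0.0], [0.557, 0.83, 0.0], [0.0, -0.0, -1.0]]
wrist_force: [0.5, -0.4, -1.3]
gripper_width: 0.426
gripper_force: 26.6
```

Emit:
{"op": "play_rows", "data": {"commands": "0 0 0.3 0 0 0;0 0 0.6 0 0 0;0 0 0.9 0 0 0;0 0 0.9 0 0 0;0 0 0 0 0 0;0 0 0 0 0 0"}}

```text
time_s: 22.5
tcp_pos: [0.4455, -0.0567, 0.0966]
ee_rot: [[-0.83, 0.558, 0.0], [0.558, 0.83, 0.001], [0.0, 0.001, -1.0]]
wrist_force: [-0.8, -0.7, -3.3]
gripper_width: 0.423
gripper_force: 26.2
```

Emit:
{"op": "play_rows", "data": {"commands": "-0.15 -0.37 0.3 0 0 0.1;-0.297 -0.744 0.287 0 0 0.191;-0.297 -0.744 0.287 0 0 0.191;-0.297 -0.744 0.287 0 0 0.191;-0.297 -0.744 0.287 0 0 0.191;-0.297 -0.744 0.287 0 0 0.191;-0.297 -0.744 0.287 0 0 0.191;-0.297 -0.744 0.287 0 0 0.191;-0.297 -0.744 0.287 0 0 0.191;-0.297 -0.744 0.287 0 0 0.191;-0.297 -0.744 0.287 0 0 0.191;-0.297 -0.744 0.287 0 0 0.191;-0.297 -0.744 0.287 0 0 0.191;-0.297 -0.744 0.287 0 0 0.191;-0.297 -0.744 0.287 0 0 0.191;-0.297 -0.744 0.287 0 0 0.191;-0.297 -0.744 0.27 0 0 0.191;-0.15 -0.37 0 0 0 0.1;0 0 0 0 0 0;0 0 0 0 0 0"}}

```text
time_s: 24.5
tcp_pos: [0.2937, -0.4352, 0.2406]
ee_rot: [[-0.995, 0.104, -0.003], [0.104, 0.995, 0.003], [0.003, 0.003, -1.0]]
wrist_force: [0.4, -0.1, -2.6]
gripper_width: 0.425
gripper_force: 26.2
```

```bash
python3 - <<'E'
from m import *
s=r.sense();R=np.array(s["ee_rot"]);print(np.round(s["tcp_pos"],4),np.degrees(np.arctan2(R[1,1],R[0,1])),R[:2,2])
b=np.radians(174);ux=np.array([np.cos(b),np.sin(b)]);uy=np.array([-ux[1],ux[0]]);lens=np.array([.4436,-.4514])
o=np.array(s["tcp_pos"])[:2]-lens;print("bore rel lens",o@ux,o@uy,s["tcp_pos"][2]+.0208-.264)
out=[]
for n in ("scene","top","wrist"):
    im,d,W=cloud(n);h=cv2.cvtColor(im,cv2.COLOR_BGR2HSV)
    m=(h[...,0]<=13)&(h[...,1]>170)&(h[...,2]>40)&(np.hypot(W[...,0]-.294,W[...,1]+.436)<.07)&(W[...,2]>.15)
    P=W[m]
    if len(P)>10: rect(P,n)
    if n!="wrist":
      m=(W[...,1]<-.3)&(W[...,2]>.15)&(W[...,2]<.4)&(W[...,1]>-.7)&(W[...,0]>.45)&(W[...,0]<.6)&(h[...,1]<40)&(h[...,2]>110)
      if m.sum()>10: rect(W[m],"head")
      out.append(im[90:270,20:250] if n=="scene" else im[150:330,330:560])
cv2.imwrite("pics/fin.png",np.hstack([cv2.resize(o,(400,313)) for o in out]))
E
python3 p.py | head -2 | cut -c1-60
```

```text
[ 0.2937 -0.4352  0.2406] 84.05218284482753 [-0.0027769  0.0033486]
bore rel lens 0.15078974184630123 -0.00042381590966716334 -0.002615241933811241
scene n 337 c [ 296.8 -436.6] size [76.4 29.7] ang 86.1 z [228.3 244.6 284.9]
head n 212 c [ 507.1 -459.1] size [69.1 65.9] ang 88.0 z [269.4 289.5 305.7]
head n 578 c [ 505.3 -458.2] size [67.6 67.8] ang 85.9 z [268.6 287.6 291.6]
wrist n 4822 c [ 282.6 -433.2] size [75.7 44.1] ang 84.1 z [231.2 277.5 353.9]
-110 [(-118, 130), (-118, 117), (-118, 103), (-118, 150), (-
-100 [(-119, 112), (-119, 125), (-119, 122), (-118, 149), (-
```

View pics/fin.png

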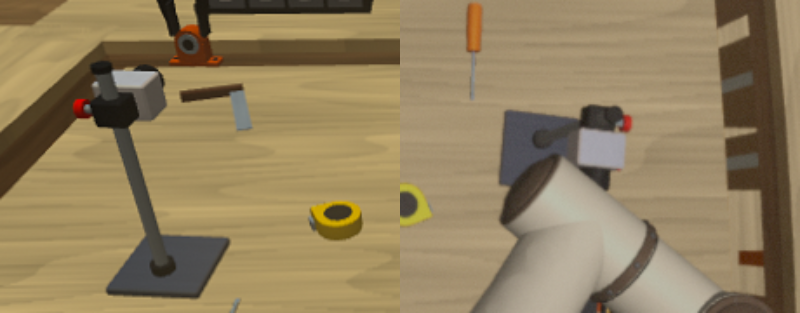

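The left half shows the worn block at (192,45), held upright with its bore toward the lens. The measurements put the bore 151 mm from the lens, within 3 mm sideways and in height, and the head hasn't moved. I'll settle briefly and hand in.

Emit:
{"op": "play_rows", "data": {"commands": "0 0 0.08 0 0 0;0 0 0 0 0 0;0 0 0 0 0 0;0 0 0 0 0 0;0 0 0 0 0 0;0 0 0 0 0 0"}}

```text
time_s: 25.35
tcp_pos: [0.2944, -0.4361, 0.245]
ee_rot: [[-0.995, 0.103, -0.0], [0.103, 0.995, 0.0], [0.0, 0.0, -1.0]]
wrist_force: [-0.5, -0.2, -3.2]
gripper_width: 0.425
gripper_force: 26.2
```

```bash
python3 -c "
from station import r
print(r.finish_job())"
```

```text
the job is handed in; nothing more can be done
None
```

I handed the job in at about 25 s with the green block in the shut top drawer and the worn block held still and upright, its bore about 150 mm from the lens and within about 3 mm of its axis; the hand-in call returned no verdict.

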